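# Hold a spring clip open astride the pattern card

## Task

Push the blue slider of the card stand until its plate presses the pattern card firmly against the wooden back plate. Then squeeze the handles of the orange spring clip to open it, lift it, and lower its gaping jaws over the card's top edge at the red band, square to the edge, well over it and not touching the card, so that I can slip paper in beside it. Finish there, still holding the clip squeezed open; leave the other things on the table alone.

Things in the scene. Friction and masses are not known exactly. Their poses are not given: they have to be found in the camera images.
- stand: Fixed wooden card stand, base 155 (x, -91 to +64 mm) x 116 (y) x 10 mm high. Origin on the table under the base; x points from the slider's post to the back plate, roughly away from the robot; z up. The card stands at x about +30 mm, in front of the wooden back plate (110 wide, up to z = 46 mm, front face at x = +33 mm).
- slider: Blue slide of the stand. Its origin is the stand's origin moved by s along stand +x, towards the card: s = 0 fully open, starts at 0 to 10 mm, presses the card on the back plate at about 20.5 mm; stays where left, friction 2.5 N. Its upright post, 18 wide (y), 12 thick (x), top 85 mm above the table, is centred at its own x = -55 mm: push the near face (x = -61) or pinch the 18 mm.
- card: Stiff grey-brown card with a white paper pattern, 5 mm thick (x), 110 wide (y), 95 high (z), standing loose in the stand on its 10 mm base, so its top edge is 105 mm above the table. Origin at the centre of its lower edge; x across its thickness, y along its edge, z up.
- card_mark (a point): Middle of the card's top edge at the 10 mm wide red band, 18 mm from the card's middle (card y = +18, z = +95 mm), 105 mm above the table.
- clip: Loose orange spring clip, about 72 g, 90 mm tall, standing on its shut black jaw tips, handles up. Origin under the jaw tips' middle; z up, x along the hinge, y the squeeze direction. Hinge coil (radius 6) at z = 45. Jaws 36 long (x), 10 thick each. Handles end in round bars along x, 30 long, 10 thick, at z = 85, 54 mm over their outsides when shut, about 24 when fully squeezed.
- clip_grip (a point): Midpoint between the two round handle bars of the clip when shut, at clip z = 85 mm: squeeze here along clip y.
- clip_jaw (a joint): Opening of the clip, each half from the middle, rad: 0 shut (spring rest), 0.35 fully open (stop), jaw tips then about 32 mm apart. Both halves move alike. Each handle needs about 4 N to begin to open and 9 N to open fully; squeezing harder (25 N) against the stop does no harm. It springs shut when let go.
- spool_green: Wooden spool of green thread, 36 diameter x 50 mm, standing. A bystander; origin under its centre.
- grey_tin: Open grey tin, 70 diameter x 90 mm. A bystander; origin under its centre.
- button_pot: Low round pot, white and blue, 66 diameter x 30 mm. A bystander; origin under its centre.
- chalk: Pale block of tailor's chalk, 34 x 49 x 8 mm. A bystander; origin under its centre.
- bobbin_1: Orange bobbin, 21 diameter x 12 mm. A bystander; origin under its centre.
- thimble: Grey thimble, 19 diameter x 22 mm. A bystander; origin under its centre.

How it is judged:
By the outcome, as a careful person would: the job done as asked, in the order asked, and still so for the second after the job is handed in, while the arm keeps its last pose, push and grip.
It also fails if it takes over 59 s, if anything falls off the work surface, if the arm or the gripper's body presses on something with over 40 N, if the wrist force passes 120 N, or if a joint passes its speed limit or range.

## Robot

A 7-joint arm with a two-finger parallel gripper is mounted at the origin on a cart in front of the work surface, level with it; the furniture and walls round the work are solid. World frame = base frame: x ahead of the robot, y to its left, z up, the work surface at z = 0. Lengths are in m, angles in rad, forces in N, time in s.
With the tool pointing down it reaches from about 0.425 to 0.825 m from the base axis. Payload 3.6 kg.
Tool frame: the origin (TCP) lies where the fingers leave the gripper's body, on its centre line; the fingertips stand 73 mm ahead of it and the grasp point (between the pads) lies 54 mm ahead of it; z points along the fingers, y is the line along which they close (so a half turn about z gives the same grasp; the last joint's range is limited). The gripper opens to 85 mm and grips with 20 to 120 N. Pads are 22 mm wide; open, the fingers measure 114 mm over their backs; the gripper's body (76 mm by 85 mm) begins 54 mm behind the grasp point. The pads swing forward as they close: fully open they stand 13 mm farther back than shut.
Start: joints at [-0.026, 0.615, -0.013, 1.423, 0.008, 1.103, -0.04], TCP at [0.65, 0, 0.304] pointing down, gripper open.
Joint ranges: [-3.12, 3.12], [-0.3, 2.06], [-1.34, 1.32], [0.26, 2.42], [-1.36, 4.5], [0.01, 1.98], [-2.84, 2.84]. Speed limits (rad/s): [2.79, 2.79, 3.14, 3.14, 3.14, 3.14, 3.14].

## Interface

Orientations are given as a unit quaternion [x, y, z, w].
In Python, from station import arm, snapshot, camera_info, ticket gives the robot as it stands. Calls block until the motion is done:
- arm.movep(position, orientation): joint-space move of the TCP to a pose.
- arm.line_to(position, velocity=0.15, ori=None): straight line of the TCP; ori=None keeps the orientation; velocity is the mean speed in m/s.
- arm.move_j(angles): joint-space move.
- arm.move_gripper(opening, effort=None): opening from 0.0 (shut) to 1.0 (fully open); effort is the grip in N (None keeps the last); returns when the fingers have stopped.
- arm.pause(seconds).
- arm.ik(position, orientation): joint angles nearest the present ones, or None.
- snapshot(name): name is "scene" or "side" or "wrist"; returns the picture (384x512x3 uint8, blue, green, red); there is no depth.
- camera_info(name): a dict with "fx", "fy", "cx", "cy" (pixels), "R" (3x3) and "t" (3): a world point X has camera coordinates R X + t; the wrist camera has in their place "T_tool_cam" (4x4, takes a point from camera to tool coordinates, whose origin is the TCP and whose axes are the flange's). Camera axes: x right, y down, z forward; pixel columns grow to the right and rows downward; lengths in m; the calibration is good to about 2 mm. A picture is of the moment at which its call begins: read the wrist's pose just before it. camera_info takes no time and is no camera call.
A pose or a line that the arm cannot do raises arm.MotionError and nothing moves.
- ticket.finish_job(): hands the job in; it is judged then, once.
Readings, each from a call of its own:
- arm.read_time(): time.
- arm.read_joint_positions(): joint angles.
- arm.read_dq(): joint speeds.
- arm.read_effort(): joint torques, N m.
- arm.read_tool_pos(): TCP position.
- arm.read_eef_rot(): TCP orientation.
- arm.read_ft_force(): force on the tool from outside, world axes, zero at the start.
- arm.read_wrist_torque(): the same for the moment, N m.
- arm.read_opening(): opening from 0.0 (shut) to 1.0 (fully open).
- arm.read_finger_force(): force on a finger pad.
Only numpy, scipy, OpenCV 4.12 (cv2) and the standard library are available. Lean on these libraries where they do the work, as an engineer would, in place of code of your own. Each camera call takes 0.05 s, during which the arm holds its last target. There are 200 camera calls.

## Working session

There is one attempt and no reset: what is moved stays moved. The work goes in short steps, each a Python script; the robot and the scene stay as the last script left them, time stands still between calls to the robot, and variables do not carry over. Pictures are saved under pics/ and viewed, at most 10 in all, crops included, and the job is handed in when it is done.

```bash
mkdir -p pics; ls
python3 - <<'E'
from station import arm, snapshot, camera_info
import cv2,numpy as np
a=[snapshot(n) for n in("scene","side","wrist")]
for n,i in zip(("scene","side","wrist"),a): cv2.imwrite(f"pics/{n}0.png",i)
for n in("scene","side"):
    c=camera_info(n); R=np.array(c["R"]);print(n,-R.T@np.array(c["t"]),c["fx"],R[2])
print(camera_info("wrist"))
print(arm.read_tool_pos(),arm.read_eef_rot(),arm.read_time())
E
```

```text
pics
scene [ 0.05836814 -0.88497869  0.87481072] 448.45424378524336 [ 0.41125926  0.67135561 -0.616561  ]
side [ 0.43370213 -1.2624736   0.95694724] 441.2791259089974 [ 0.08706595  0.81252182 -0.57639206]
{'fx': 329.24166925699546, 'fy': 329.24166925699546, 'cx': 257.0391775194775, 'cy': 185.3207601548067, 'T_tool_cam': array([[-6.07376479e-04, -9.50495806e-01, -3.10736791e-01,
         7.88118562e-02],
       [ 9.99999802e-01, -5.25423726e-04, -3.47442958e-04,
        -7.09571625e-04],
       [ 1.66974592e-04, -3.10736940e-01,  9.50495937e-01,
        -7.09584666e-02],
       [ 0.00000000e+00,  0.00000000e+00,  0.00000000e+00,
         1.00000000e+00]])}
[6.49569118e-01 1.79673113e-05 3.03022036e-01] [ 7.07078611e-01  7.07134288e-01 -6.90691847e-04 -6.78169449e-04] 0.15
```

View pics/scene0.png

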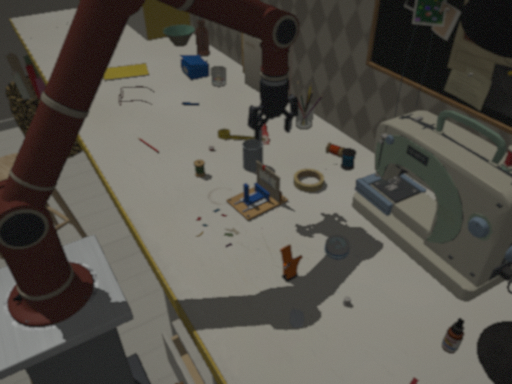

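View pics/side0.png

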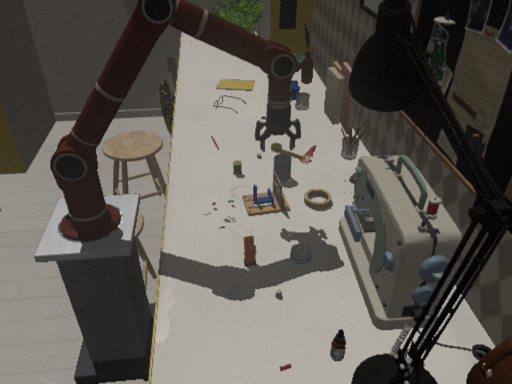

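View pics/wrist0.png

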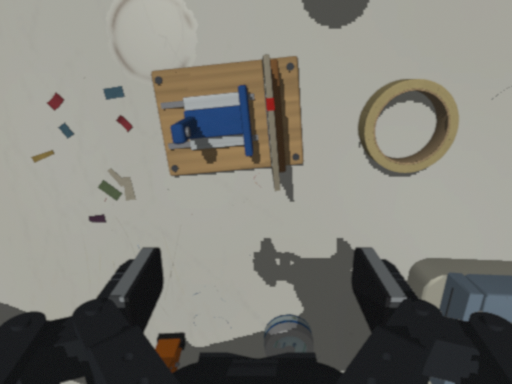

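The wrist view shows the stand with base corners at (152,72), (298,57), (303,163), (169,176), the card's top edge from (265,55) to (277,188), the red band at (270,104) and the post at (180,132). The clip is at (170,350) in the wrist view, and its foot is near (289,278) in the scene view.

```bash
cat > h.py <<'E'
from station import arm, snapshot, camera_info, ticket
import cv2,numpy as np
from scipy.spatial.transform import Rotation as Ro
def cam(n, pose=None):
    """K, R, t (world->cam)"""
    c=camera_info(n); K=np.array([[c["fx"],0,c["cx"]],[0,c["fy"],c["cy"]],[0,0,1]])
    if n!="wrist": return K,np.array(c["R"]),np.array(c["t"])
    p,q=pose; T=np.eye(4);T[:3,:3]=Ro.from_quat(q).as_matrix();T[:3,3]=p
    M=np.linalg.inv(T@np.array(c["T_tool_cam"])); return K,M[:3,:3],M[:3,3]
def pose(): return np.array(arm.read_tool_pos()),np.array(arm.read_eef_rot())
def plane(C,uv,z):
    K,R,t=C; o=-R.T@t; uv=np.atleast_2d(uv).astype(float)
    d=(R.T@np.linalg.inv(K)@np.c_[uv,np.ones(len(uv))].T).T
    return o+d*((z-o[2])/d[:,2])[:,None]
def proj(C,X):
    K,R,t=C; x=(K@(R@np.atleast_2d(X).T+t[:,None])).T; return x[:,:2]/x[:,2:]
def down(yaw):
    """tool z down, tool y (closing line) at angle yaw from world x"""
    y=np.array([np.cos(yaw),np.sin(yaw),0]);z=np.array([0,0,-1.]);x=np.cross(y,z)
    return Ro.from_matrix(np.c_[x,y,z]).as_quat()
def shot(n,f):
    p=pose() if n=="wrist" else None
    im=snapshot(n); cv2.imwrite(f"pics/{f}.png",im); return im,cam(n,p)
E
python3 - <<'E'
from h import *
np.set_printoptions(precision=4,suppress=True)
P=pose();W=cam("wrist",P)
print("base",plane(W,[(152,72),(298,57),(303,163),(169,176)],.01))
print("card top",plane(W,[(265,55),(277,188),(270,104)],.105))
print("post",plane(W,[(180,132)],.085))
print("clip",plane(W,[(170,350)],.09),plane(cam("scene"),[(289,278)],0),plane(cam("side"),[(250,264)],0))
c=plane(cam("scene"),[(289,278)],0)[0]
# view from above the clip: camera sits ~0.079 toward tool +x (world +y)
for dz in (.30,.27):
  try:
    arm.movep([max(c[0],.5)+.05,c[1]-.02,dz],down(0)); break
  except arm.MotionError as e: print(e)
im,_=shot("wrist","w1"); print(pose(),arm.read_time())
E
```

```text
base [[ 0.5383  0.0845  0.01  ]
 [ 0.6905  0.0991  0.01  ]
 [ 0.7005 -0.0134  0.01  ]
 [ 0.5466 -0.0289  0.01  ]]
card top [[ 0.6545  0.0952  0.105 ]
 [ 0.6656 -0.0115  0.105 ]
 [ 0.6587  0.0589  0.105 ]]
post [[0.5808 0.0336 0.085 ]]
clip [[ 0.5538 -0.2021  0.09  ]] [[ 0.5291 -0.2708  0.    ]] [[ 0.5306 -0.2755  0.    ]]
(array([ 0.5806, -0.2878,  0.3   ]), array([ 0.7055,  0.7087,  0.0012, -0.0004])) 1.35
```

View pics/w1.png

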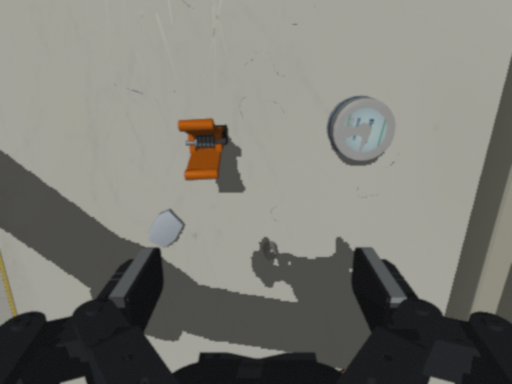

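The clip's handle bars run roughly along image columns, at (180–214,125) and (186–217,174). The chalk is at (166,228) and the pot at (362,128), both clear of the clip. Next I push the slider, watching the force.

```bash
cat >> h.py <<'E'
B=np.array([[.5383,.0845],[.6905,.0991],[.7005,-.0134],[.5466,-.0289]])
M=np.array([[-.091,.058],[.064,.058],[.064,-.058],[-.091,-.058]])
_m=M-M.mean(0);_b=B-B.mean(0)
YAW=np.arctan2((_m[:,0]*_b[:,1]-_m[:,1]*_b[:,0]).sum(),(_m*_b).sum())
RS=np.array([[np.cos(YAW),-np.sin(YAW)],[np.sin(YAW),np.cos(YAW)]])
ORG=B.mean(0)-RS@M.mean(0)
def S(x,y,z): return np.r_[ORG+RS@[x,y],z]      # stand -> world
E
python3 - <<'E'
from h import *
np.set_printoptions(precision=4,suppress=True)
im=cv2.imread("pics/w1.png");P=pose();W=cam("wrist",P)
print("YAW",np.degrees(YAW),"ORG",ORG)
g=plane(W,[(180,126),(214,125),(186,174),(217,173)],.087);print("clip bars",g,g.mean(0))
arm.move_gripper(0.0,25)
q=down(YAW+np.pi/2)
arm.movep(S(-.092,0,.20),q)
arm.line_to(S(-.092,0,.113),.15)
f0=np.array(arm.read_ft_force());log=[]
x=-.085
ex=np.r_[RS@[1,0],0]
arm.line_to(S(x,0,.113),.05)
while x<-.035:
    x+=.0015; arm.line_to(S(x,0,.113),.03)
    f=-(np.array(arm.read_ft_force())-f0)@ex; log.append((round(x*1e3,1),round(f,1)))
    if f>18: break
print(log)
p=pose()[0]; print("tip stand x",RS.T@(p[:2]-ORG),arm.read_time())
shot("wrist","w2");
E
```

```text
YAW 5.266064620615657 ORG [0.6324 0.0366]
clip bars [[ 0.5138 -0.2481  0.087 ]
 [ 0.543  -0.2472  0.087 ]
 [ 0.5163 -0.2909  0.087 ]
 [ 0.5441 -0.2899  0.087 ]] [ 0.5293 -0.269   0.087 ]
[(-83.5, np.float64(0.8)), (-82.0, np.float64(0.8)), (-80.5, np.float64(0.6)), (-79.0, np.float64(-0.6)), (-77.5, np.float64(0.1)), (-76.0, np.float64(0.1)), (-74.5, np.float64(-0.0)), (-73.0, np.float64(0.5)), (-71.5, np.float64(3.1)), (-70.0, np.float64(2.5)), (-68.5, np.float64(1.7)), (-67.0, np.float64(2.1)), (-65.5, np.float64(2.5)), (-64.0, np.float64(2.4)), (-62.5, np.float64(1.4)), (-61.0, np.float64(1.3)), (-59.5, np.float64(1.6)), (-58.0, np.float64(3.0)), (-56.5, np.float64(2.1)), (-55.0, np.float64(2.7)), (-53.5, np.float64(2.6)), (-52.0, np.float64(6.3)), (-50.5, np.float64(7.3)), (-49.0, np.float64(11.6)), (-47.5, np.float64(13.4)), (-46.0, np.float64(15.4)), (-44.5, np.float64(17.7)), (-43.0, np.float64(20.8))]
tip stand x [-0.0527 -0.0001] 11.4167
```

View pics/w2.png

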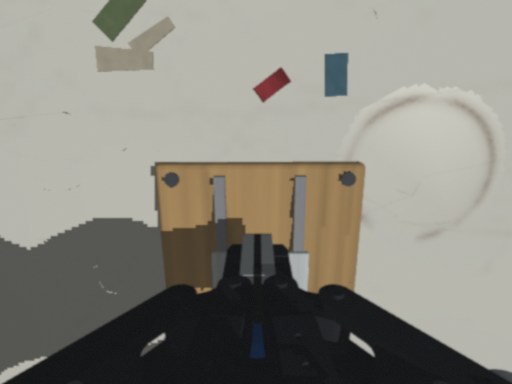

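The slider met the post at about s=0 and stopped about 20 mm later. The force then rose to 21 N, so the card is pressed. In the wrist view the base edge is level from (155,163) to (362,163), which confirms the yaw. Next I retreat, look down on the card, then open the gripper and straddle the clip.

Run:
```python
from h import *
np.set_printoptions(precision=4,suppress=True)
arm.line_to(S(-.095,0,.113),.15)
arm.line_to(S(-.095,0,.24),.25)
m=S(.03,.018,.105)
arm.movep([m[0],m[1]-.13,.26],down(YAW))
im,W=shot("wrist","w3a"); print(pose(),proj(W,[m,S(.03,-.055,.105),S(.03,.055,.105)]))
h=cv2.cvtColor(im,cv2.COLOR_BGR2HSV)
r=((h[...,0]<6)|(h[...,0]>174))&(h[...,1]>150)&(h[...,2]>80); 
n,l,st,ce=cv2.connectedComponentsWithStats(r.astype('u1')); 
for i in range(1,n):
    if st[i,4]>15: print(st[i],ce[i],plane(W,ce[i],.105))
arm.move_gripper(1.0,25)
q=down(np.radians(92)); c=np.array([.5293,-.269])
arm.movep(np.r_[c,.22],q)
im2,_=shot("wrist","w3b"); s,Cs=shot("side","s3")
pic=np.hstack([im,im2]); cv2.imwrite("pics/w3.png",cv2.resize(pic,(800,300),interpolation=cv2.INTER_AREA)); print(arm.read_time())
```

```text
(array([ 0.6599, -0.0719,  0.2586]), array([ 0.6731,  0.7395, -0.0007, -0.0014])) [[280.8162  -9.1204]
 [278.2224 114.5633]
 [282.3714 -83.2781]]
15.9833
```

View pics/w3.png

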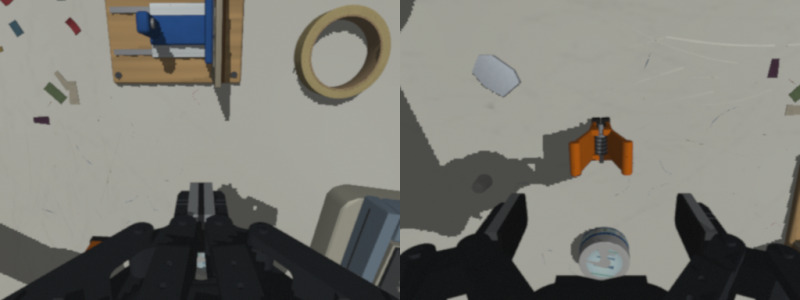

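Left panel: the card's top edge is at full-image column ~279, matching the prediction of 278–282. Right panel: the clip's bars at (575,158) and (632,158) are centred between the fingers. Next I check the bar positions numerically, then descend and squeeze.

Run:
```python
from h import *
np.set_printoptions(precision=4,suppress=True)
W=cam("wrist",pose()); im=cv2.imread("pics/w3b.png")
h=cv2.cvtColor(im,cv2.COLOR_BGR2HSV); o=(h[...,0]<18)&(h[...,1]>170)&(h[...,2]>90)
ys,xs=np.nonzero(o[100:280,150:360]);ys+=100;xs+=150
u0,u1=xs.min(),xs.max()
L=ys[xs<u0+6];R=ys[xs>u1-6]
pts=[(u0,L.min()),(u0,L.max()),(u1,R.min()),(u1,R.max())]
g=plane(W,pts,.085); print(pts,g,g.mean(0))
c=np.array([.5293,-.269]); d=g.mean(0)[:2]-c; print("diff",d)
if np.abs(d).max()<.008:
    c=c+d/2
    arm.line_to(np.r_[c,.22],.2); arm.line_to(np.r_[c,.141],.12)
    print("ft",arm.read_ft_force())
    arm.move_gripper(0.0,25); arm.pause(.3)
    print("open",arm.read_opening(),arm.read_finger_force(),arm.read_ft_force(),arm.read_time())
    arm.line_to(np.r_[c,.20],.08)
    a,_=shot("wrist","w4"); b,_=shot("side","s4"); sc,_=shot("scene","c4")
    k=proj(cam("side"),np.r_[c,.1])[0].astype(int); k2=proj(cam("scene"),np.r_[c,.1])[0].astype(int)
    cr=[cv2.resize(i[p[1]-50:p[1]+50,p[0]-50:p[0]+50],(400,400)) for i,p in((b,k),(sc,k2))]
    cv2.imwrite("pics/v4.png",np.hstack(cr)); print(arm.read_opening(),arm.read_finger_force(),arm.read_time())
```

```text
[(np.int64(217), np.int64(183)), (np.int64(217), np.int64(224)), (np.int64(296), np.int64(181)), (np.int64(296), np.int64(223))] [[ 0.5163 -0.2959  0.085 ]
 [ 0.5458 -0.296   0.085 ]
 [ 0.5131 -0.2441  0.085 ]
 [ 0.5432 -0.2419  0.085 ]] [ 0.5296 -0.2695  0.085 ]
diff [ 0.0003 -0.0005]
ft [-0.5081  0.7377 -0.3189]
open 0.27375009535530426 23.227812345139682 [-1.8003  2.6259 14.5395] 17.925
0.26030071653580283 24.457370523596182 18.9667
```

View pics/v4.png

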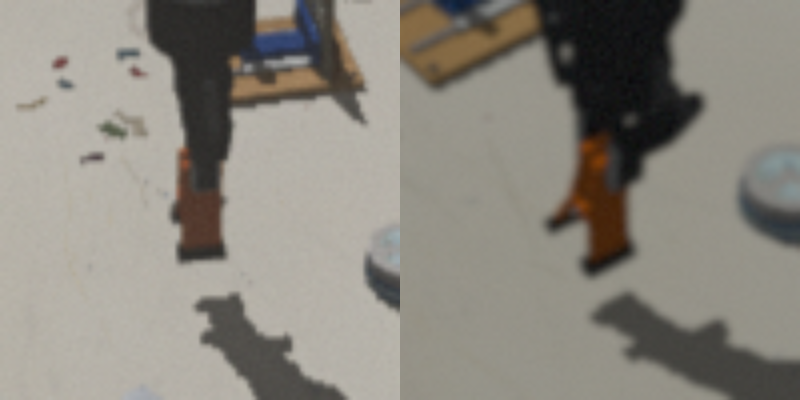

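View pics/w4.png

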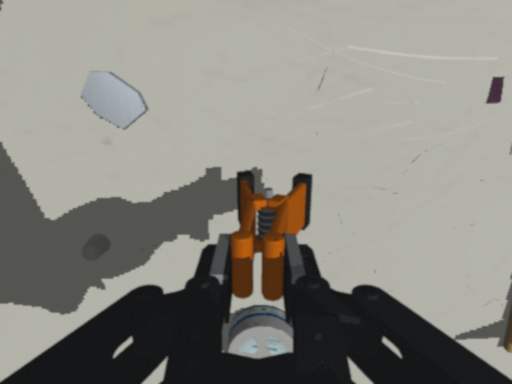

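The clip is squeezed to its stop (22 mm opening, 24 N) and off the table with its jaws gaping. The black tips are at (245,180) and (302,180) in the wrist view. In the side crop the tip's bottom is at (202,258). Next I check the tip height and carry the clip near the card to re-measure the red band.

Run:
```python
from h import *
from scipy.optimize import minimize_scalar
np.set_printoptions(precision=4,suppress=True)
c=np.array([.5295,-.269])
for n,px in (("side",(202,258)),):
    C=cam(n); k=proj(C,np.r_[c,.1])[0].astype(int); uv=k-50+np.array(px)/4
    r=minimize_scalar(lambda z:((proj(C,[c[0],c[1]-.024,z])[0]-uv)**2).sum(),bounds=(-.1,.2),method="bounded"); print(n,"tip z rel TCP",r.x-.2,r.fun)
m=S(.0305,.018,.105); print("mark model",m)
arm.line_to(np.r_[c,.33],.2)
arm.movep(np.r_[m[0],m[1]-.06,.33],down(YAW))
im,W=shot("wrist","w5"); print(pose(),proj(W,m),arm.read_opening(),arm.read_finger_force(),arm.read_time())
h=cv2.cvtColor(im,cv2.COLOR_BGR2HSV)
r=((h[...,0]<6)|(h[...,0]>172))&(h[...,1]>140)&(h[...,2]>80); r[:, :200]=0;r[:,340:]=0;r[160:]=0
n,l,st,ce=cv2.connectedComponentsWithStats(r.astype('u1'))
for i in range(1,n):
    if st[i,4]>10: print(st[i],ce[i],plane(W,ce[i],.105))
```

```text
side tip z rel TCP -0.13220750597832132 0.37379872024178684
mark model [0.6611 0.0573 0.105 ]
(array([ 0.6609, -0.0042,  0.3296]), array([ 0.6745,  0.7383, -0.0007,  0.    ])) [[265.0428  99.0642]] 0.2608003048099819 24.45216117775999 21.3833
[261  91   8  12  93] [264.5376  96.4409] [[0.6605 0.0594 0.105 ]]
```

View pics/w5.png

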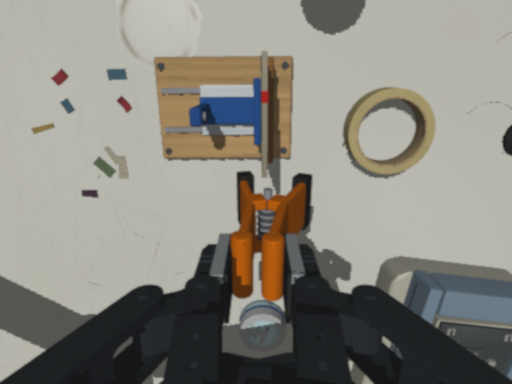

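The red band is at (264.5,96.4), i.e. world (0.6605,0.0594). The clip's tips span columns 238–312 with the coil at 268 against a bar centre of 257, so the clip is tilted about the bars by about 7–8° in the grip. I'll fit that tilt and cancel it with the tool.

```bash
cat > fit.py <<'E'
from h import *
from scipy.optimize import least_squares
mm=1e-3
# clip frame, fully open: outer tip corners at x=+18 end, bar ends, coil pin end
X=np.array([[18,-24.8,6.1],[18,24.8,6.1],[-15,-7,90.1],[-15,7,90.1],[15,-7,93],[15,7,93]])*mm
def toolpts(p,X):   # p: tilt about tool x, x0,y0,z0 of bar-mid in tool frame; clip z = -tool z, clip x = tool x up to a half turn
    d=X-[0,0,.0901]; d=d*[1,1,-1]
    return d@Ro.from_rotvec([p[0],0,0]).as_matrix().T+p[1:]
def camT():
    c=camera_info("wrist"); M=np.linalg.inv(np.array(c["T_tool_cam"])); return np.array([[c["fx"],0,c["cx"]],[0,c["fy"],c["cy"]],[0,0,1]]),M[:3,:3],M[:3,3]
def fit(uv,X=X):
    C=camT(); return least_squares(lambda p:(proj(C,toolpts(p,X))-uv).ravel(),[0,0,0,.054],x_scale=[.1,.01,.01,.01],loss="soft_l1")
E
python3 - <<'E'
from fit import *
np.set_printoptions(precision=4,suppress=True)
im=cv2.imread("pics/w5.png");h=cv2.cvtColor(im,cv2.COLOR_BGR2HSV);v=h[...,2].astype(int)
for r in (178,185,195):
    print(r,"dark",[int(c) for c in range(225,325) if v[r,c]<75][::3])
o=(h[...,0]<18)&(h[...,1]>150)&(v>60)
for r in (200,220,250,270,290):
    c=np.nonzero(o[r,225:325])[0]+225; print(r,c.min(),c.max(),[int(c[i]) for i in np.nonzero(np.diff(c)>2)[0]],[int(c[i+1]) for i in np.nonzero(np.diff(c)>2)[0]])
for c in (240,272): 
    k=np.nonzero(o[180:320,c])[0]+180; print(c,k.min(),k.max())
uv=np.array([(238,173),(312,175),(242,297),(273,299),(242,234),(273,236)])
s=fit(uv); print("tilt deg",np.degrees(s.x[0]),s.x[1:],"\n",proj(camT(),toolpts(s.x,X))-uv)
print("tip mid in tool",toolpts(s.x,np.array([[0,0,0.]])), "coil",proj(camT(),toolpts(s.x,np.array([[15*mm,0,.045]]))))
E
```

```text
178 dark [238, 241, 244, 247, 250, 293, 296, 299, 302, 305, 308]
185 dark [238, 250, 293, 306, 309]
195 dark [238, 306, 309]
200 240 304 [265] [268]
220 240 303 [253] [273]
250 231 283 [] []
270 232 283 [251] [262]
290 233 282 [251] [262]
240 181 296
272 198 299
tilt deg -7.634172952174547 [ 0.0012 -0.0006  0.0531] 
 [[-0.8226 -0.8162]
 [ 0.7912 -0.0727]
 [ 0.0969 -1.8033]
 [ 0.2533 -1.1801]
 [-2.2135  3.8546]
 [ 0.7207  3.9545]]
tip mid in tool [[0.0012 0.0113 0.1424]] coil [[268.4241 198.3547]]
```

The fit is good: tilt −7.6° with the coil predicted at 268, as seen. Next I cancel the tilt, move over the mark and lower.

Run:
```python
from fit import *
np.set_printoptions(precision=4,suppress=True)
th=np.radians(7.63); q=(Ro.from_quat(down(YAW))*Ro.from_rotvec([th,0,0]))
tip=np.array([.0012,.0113,.1424]); mk=np.array([.6607,.0587])
tcp=lambda z:np.r_[mk,z]-q.apply(tip)
arm.movep(tcp(.16),q.as_quat())
f0=np.array(arm.read_ft_force())
for z in (.125,.1,.085,.0765):
    arm.line_to(tcp(z),.06); f=np.array(arm.read_ft_force())-f0; print(z,f)
    if np.abs(f).max()>5: break
arm.pause(.2)
p=pose(); print("tip at",p[0]+Ro.from_quat(p[1]).apply(tip), arm.read_opening(),arm.read_finger_force(),arm.read_time())
a,_=shot("wrist","w6");b,_=shot("side","s6");c,_=shot("scene","c6")
def crop(i,n,s=34):
    k=proj(cam(n),np.r_[mk,.105])[0].astype(int); return cv2.resize(i[k[1]-s:k[1]+s,k[0]-s:k[0]+s],(400,400),interpolation=cv2.INTER_CUBIC)
cv2.imwrite("pics/v6.png",np.hstack([cv2.resize(a[60:320,127:387],(400,400)),np.vstack([cv2.resize(crop(b,"side"),(200,200)),cv2.resize(crop(c,"scene"),(200,200))]),np.zeros((400,1,3),'u1')])[:, :])
```

```text
0.125 [-0.0178  0.6297  0.0882]
0.1 [ 1.3111  1.4062 -0.2929]
0.085 [0.9182 1.3571 0.1856]
0.0765 [ 0.3629  0.7511 -0.5335]
tip at [0.6609 0.0587 0.0767] 0.25795101660767317 24.43331492249854 23.9417
```

View pics/v6.png

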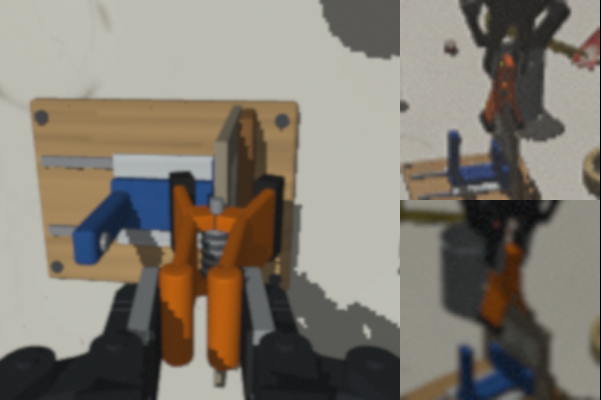

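The jaws straddle the card. In the wrist crop the tips are at (182,175) and (268,180), with the card's edge running (235,108) to (219,195) between them, and the contact force is about 0. I'll do one numeric check of the centring and hand in if it holds.

Run:
```python
from fit import *
np.set_printoptions(precision=4,suppress=True)
W=cam("wrist",pose())
obs=127+np.array([235,219])*.65,60+np.array([108,195])*.65
uv=np.c_[obs]; uv=np.array(obs).T
pts=plane(W,uv,.105); print(pts, "stand frame", (pts[:,:2]-ORG)@RS)
print("clip in stand", (np.array([.6609,.0587])-ORG)@RS)
ok=np.abs(((pts[:,:2]-ORG)@RS)[:,0]-.0305).max()<.006
f=np.array(arm.read_ft_force());print(f,arm.read_time(),ok)
if ok: print(ticket.finish_job())
```

```text
[[0.6605 0.1087 0.105 ]
 [0.6581 0.0747 0.105 ]] stand frame [[0.0346 0.0692]
 [0.0291 0.0357]]
clip in stand [0.0304 0.0194]
[ 0.3419 -0.0172 -0.6979] 24.0917 True
the job is handed in; nothing more can be done
None
```

The job is handed in: the slider holds the card against the back plate, and the clip is held squeezed open over the red band, square to the edge, its jaws about 26 mm over it. The last readings and picture showed it not touching the card, and it took about 24 s of the 59 s allowed.

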